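# Fit the adjustable wrench to the tripod-head nut and tighten it

### The job

The large adjustable wrench lies on the round tripod plate with its open jaws around the big hex nut. Roll its worm until the jaws just fit the nut, then swing the handle to tighten the nut an eighth of a turn (about 45 degrees) clockwise seen from above, and leave the wrench lying flat on the plate, still on the nut.

Things in the scene. Friction and masses are not known exactly. Their poses are not given: they have to be found in the camera images.
- worm_top (a point): Top of the worm, at mid-length, of the large loose steel adjustable wrench (235 mm long) lying flat on a fixed round aluminium plate (190 mm across, 12 mm thick). 32 mm above the bench, 4 mm proud of the wrench head. Axes are the wrench's: +x from handle to jaw mouth, +y to the fixed jaw, z up. The middle of the fitted jaws lies 46 mm to +x and 5 mm to +y of it. The wrench weighs 0.4 to 0.6 kg
- worm (a joint): Turn of the worm in rad, negative at the start: a dark ribbed roller across the wrench, 18 mm in diameter, 16 mm long. A closed fingertip pressed on its top (5 to 25 N) and stroked to +x (to the nut) rolls it like a wheel and shuts the jaw 5.5 mm per 10 mm of stroke, at best 18 mm a stroke, centred on the top; lift and repeat. It stops when the jaw meets the nut and holds where left
- jaw (a joint): Opening of the wrench's moving jaw in m beyond 24 mm: 0 where the jaws are 24 mm apart (touching both flats of the nut), growing as they open; starts at 0.006 to 0.011, moves only with the worm. Shut on the nut it reads 0 to 0.002
- handle (a point): Point on the centre line of the wrench's handle, half-way up (18 mm above the bench), 140 mm from the middle of the jaws; same axes as worm_top. The handle is a straight bar 24 mm wide and 12 mm thick from 66 mm ahead (+x) to 65 mm behind, here beyond the plate's edge, 12 mm clear of the bench. A sideways push under 10 N swings it about the nut; clockwise from above is to the handle's +y side
- nut_top (a point): Centre of the top of the big steel hex nut at the plate's centre, between the jaws; a fixed point 26 mm above the bench. Nut 24 mm across flats, 14 mm tall, turns on the spot; its stud (12 mm diameter) stands 12 mm above it. The fixed jaw starts 1 to 2 mm off a flat
- nut (a joint): Turn of the hex nut in rad, 0 at the start, growing clockwise seen from above (tightening); stays where it is left. Aim: about 0.785
Mind the look-alikes: they are no part of the job. What is meant by the part that bears nut_top is not yellow, and is the larger of those in its own colour.

How it is judged:
By the outcome, as a careful person would: the job done as asked, in the order asked, and still so for the second after the job is handed in, with the robot touching nothing.
It also fails if it takes over 42 s, if anything falls off the work surface, if the arm or the gripper's body presses on something with over 40 N, if the wrist force passes 120 N, or if a joint passes its speed limit or range.

### The arm

A 7-joint arm with a two-finger parallel gripper is mounted at the origin on the work surface. World frame = base frame: x ahead of the robot, y to its left, z up, the work surface at z = 0. Lengths are in mm, angles in rad, forces in N, time in s.
With the tool pointing down it reaches from about 400 to 900 mm from the base axis. Payload 5.5 kg.
Tool frame: the origin (TCP) lies midway between the tips of the shut fingers; the grasp point (between the pads) lies 19 mm behind it; x points along the fingers, y is the direction in which the jaws open and shut, and the axes are right-handed (so a half turn about x gives the same grasp; the last joint's range is limited). The gripper opens to 85 mm and grips with 20 to 120 N. Pads are 22 mm wide; open, the fingers measure 114 mm over their backs; the gripper's body (76 mm by 85 mm) begins 54 mm behind the grasp point. The pads swing forward as they close: fully open they stand 13 mm farther back than shut.
Start: joints at [-0.964, 0.501, -0.427, 1.55, 0.221, 1.138, -0.21], TCP at [219.055, 611.976, 200.41] pointing down, gripper open.
Joint ranges: [-2.88, 2.88], [-0.31, 2.03], [-1.54, 1.56], [0.2, 2.42], [-1.41, 4.55], [0.19, 2.02], [-2.57, 2.57]. Speed limits (rad/s): [2.57, 2.57, 3.14, 3.14, 3.14, 3.14, 3.14].

### API

Orientations are given as a unit quaternion [w, x, y, z].
In Python, from station import * gives the robot as it stands.
- The arm moves only by the tool send_rows, never from a script. Its argument "commands" is one flat list of numbers, 6 for each row, row after row: the shift along the tool's x, y, z in cm, then the turn, a rotation vector about the tool's x, y, z in degrees. A call has 1 to 12 rows; each row is the pose to reach, as a shift and turn from the pose commanded when the call began, along the tool's axes at that moment; what a row does not reach only later rows make up. A row lasts 1/12 s, in which the tool goes at most 41.7 mm and 7.16 degrees, less where a joint would pass 70% of its speed; a pose out of reach is approached as far as the arm can. A call with a gripper value outside its range is refused whole. "jaw" is the gripper command: -1 is shut, 1 is fully open, values between are in proportion, set as the call begins (left out, the last holds). The fingers move at their own pace and stop on an object; "squeeze" is the grip in N (left out, the last holds). Time passes only in rows, so rows that repeat a pose let the fingers close. It gives the time, the measured TCP pose, the force and the opening at its end, in the units of the state.
- get_obs(): the state, without advancing time (a new reading comes with each control period).
- read_camera(name): name is "scene" or "top" or "wrist"; returns the picture (384x512x3 uint8, red, green, blue); there is no depth.
- calibration(name): a dict with "camera_matrix" (3x3 intrinsics, pixels), "dist" ([k1, k2, p1, p2, k3] as OpenCV has them; the pictures are not rectified), "extrinsics" (4x4, takes a point from camera to world coordinates). Camera axes: x right, y up, looking along -z (the intrinsics and any distortion apply to the point x, -y, -z); pixel columns grow to the right and rows downward; lengths in mm; the calibration is good to about 2 mm. A picture is of the moment at which its call begins: read the wrist's pose just before it. calibration takes no time and is no camera call; for the wrist camera it gives the pose at the moment of the call.
- finish_job(): hands the job in, once; it reports no verdict.
The state is a dict: "clock": time; "joint_pos": joint angles; "qvel": joint speeds; "tau": joint torques, N m; "tcp_pos": TCP position; "ee_rot": TCP orientation; "contact_force": force on the tool from outside, world axes, zero at the start; "wrist_torque": the same for the moment, N m; "finger_gap": finger opening in mm.
Only numpy, scipy, OpenCV 4.12 (cv2) and the standard library are available. Lean on these libraries where they do the work, as an engineer would, in place of code of your own. Each camera call takes 0.05 s, during which the arm holds its last target. There are 200 camera calls.

## Working session

There is one attempt and no reset: what is moved stays moved. The work goes in short steps, Python scripts to look and compute and a tool call to move; the robot and the scene stay as the last step left them, time stands still between calls to the robot, and variables do not carry over. Pictures are saved under pics/ and viewed, about 8 in all and at most 12, crops included, and the job is handed in when it is done.

Besides the shell and the picture viewer there is one more tool, called as name(argument=value, ...) on one line, values as JSON. send_rows: Moves the arm, as the interface text tells. Its arguments: {"type":"object","properties":{"commands":{"type":"array","items":{"type":"number"}},"jaw":{"type":"number"},"squeeze":{"type":"number"}},"required":["commands"]}

```bash
mkdir -p pics; ls
cat > h.py <<'E'
from station import *
import numpy as np, cv2
def cam(n):
    c=calibration(n); return np.array(c["camera_matrix"]),np.array(c["dist"],float),np.array(c["extrinsics"])
def ray(c,u,v,z):
    K,d,E=c
    p=cv2.undistortPoints(np.array([[[u,v]]],float),K,d)[0,0]
    r=E[:3,:3]@np.array([p[0],-p[1],-1]); o=E[:3,3]
    return o+r*(z-o[2])/r[2]
def proj(c,P):
    K,d,E=c
    q=(np.array(P,float)-E[:3,3])@E[:3,:3]; q=q*[1,-1,-1]
    return cv2.projectPoints(q.reshape(-1,1,3),np.zeros(3),np.zeros(3),K,d)[0][:,0]
def snap(n,f):
    c=cam(n); im=np.array(read_camera(n)); cv2.imwrite('pics/'+f+'.png',im[:,:,::-1]); np.savez('pics/'+f+'.npz',K=c[0],d=c[1],E=c[2]); return c,im
def load(f):
    z=np.load('pics/'+f+'.npz'); return (z['K'],z['d'],z['E']),cv2.imread('pics/'+f+'.png')
E
python3 - <<'E'
from h import *
o=get_obs(); print(o)
a=snap('top','t0')[1]; b=snap('scene','s0')[1]
for n in('t0','s0'): print(load(n)[0][2].round(2).tolist())
E
```

```text
pics
{'clock': 0.0, 'joint_pos': array([-0.96381624,  0.50185873, -0.42678286,  1.55146377,  0.22082244,
        1.13830823, -0.21031226]), 'qvel': array([-0.00141347, -0.00057112, -0.00357763,  0.00106301,  0.0014972 ,
        0.00087727,  0.00070666]), 'tau': array([ 2.70080882e-04, -5.69518733e+01, -5.81608102e+00, -2.80933428e+01,
        1.07168054e-02,  1.20169923e-02,  2.41674925e-06]), 'tcp_pos': array([218.8756488 , 611.22744726, 199.34613258]), 'ee_rot': array([ 0.69655479,  0.12024462,  0.69682291, -0.12161614]), 'contact_force': array([ 0.83796045, -0.38014853, -0.07872455]), 'wrist_torque': array([-0.0110263 ,  0.01408252,  0.01041872]), 'finger_gap': 85.30718856210977}
[[0.01, 0.99, -0.14, 439.47], [-1.0, 0.01, 0.01, 29.84], [0.01, 0.14, 0.99, 704.1], [0.0, 0.0, 0.0, 1.0]]
[[-0.11, -0.74, 0.67, 989.41], [0.99, -0.07, 0.08, 124.09], [-0.01, 0.67, 0.74, 618.53], [0.0, 0.0, 0.0, 1.0]]
```

View pics/t0.png

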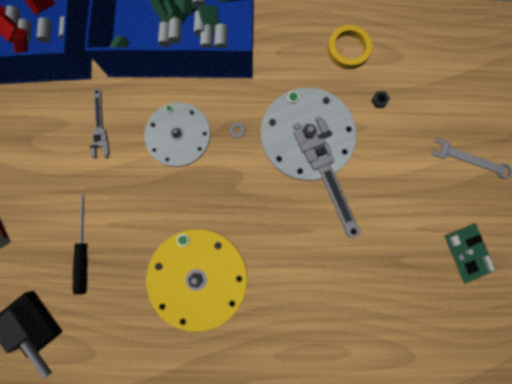

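View pics/s0.png

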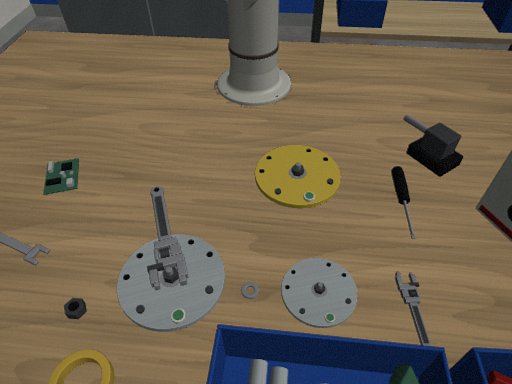

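The top view shows the grey plate at about (308,133), with the nut at (311,131), the worm at about (320,152) and the handle end at (353,230). The smaller grey plate and the yellow plate are look-alikes.

Run:
```python
from h import *
c,im=load('t0')
hsv=cv2.cvtColor(im,cv2.COLOR_BGR2HSV)
m=((hsv[...,1]<45)&(hsv[...,2]>120)).astype(np.uint8)
m[:, :255]=0; m[:,365:]=0; m[:80]=0;m[185:]=0
m=cv2.morphologyEx(m,cv2.MORPH_OPEN,np.ones((3,3)))
k,_=cv2.findContours(m,0,2); k=max(k,key=cv2.contourArea)
h=cv2.convexHull(k); e=cv2.fitEllipse(h); print(e)
C=ray(c,*e[0],12); print('plate centre',C, 'diam',[np.linalg.norm(ray(c,e[0][0]-e[1][0]/2,e[0][1],12)-ray(c,e[0][0]+e[1][0]/2,e[0][1],12))])
print('nut/stud',ray(c,311,130,38)); print('worm',ray(c,320,152,32)); E=ray(c,353,230,24); print('hole',E, np.linalg.norm(E-C))
d=C-E; th=np.arctan2(d[1],d[0]); print('axis deg',np.degrees(th))
cs,isc=load('s0')
for P in ([*C[:2],38],): print(proj(cs,[P]),proj(c,[P]))
cv2.imwrite('pics/c0.png',np.hstack([cv2.resize(im[75:245,250:370],None,fx=3.3,fy=3.3,interpolation=2),cv2.resize(isc[175:335,110:230],None,fx=3.3,fy=3.5,interpolation=2)[:561]]) if 0 else np.hstack([cv2.resize(im[75:245,250:370],(396,561),interpolation=2),cv2.resize(isc[175:335,110:230],(396,561),interpolation=2)]))
```

```text
((308.0235900878906, 133.47283935546875), (91.97760772705078, 95.33524322509766), 104.88514709472656)
plate centre [652.08388472 -73.25005942  12.        ] diam [np.float64(182.4253080321597)]
nut/stud [651.03277237 -75.13458077  38.        ]
worm [609.80183987 -92.79313115  32.        ]
hole [ 462.77410601 -154.63270607   24.        ] 206.41057989117428
axis deg 23.262453472785193
[[167.69888259 267.42876681]] [[310.00721735 129.45211497]]
```

View pics/c0.png

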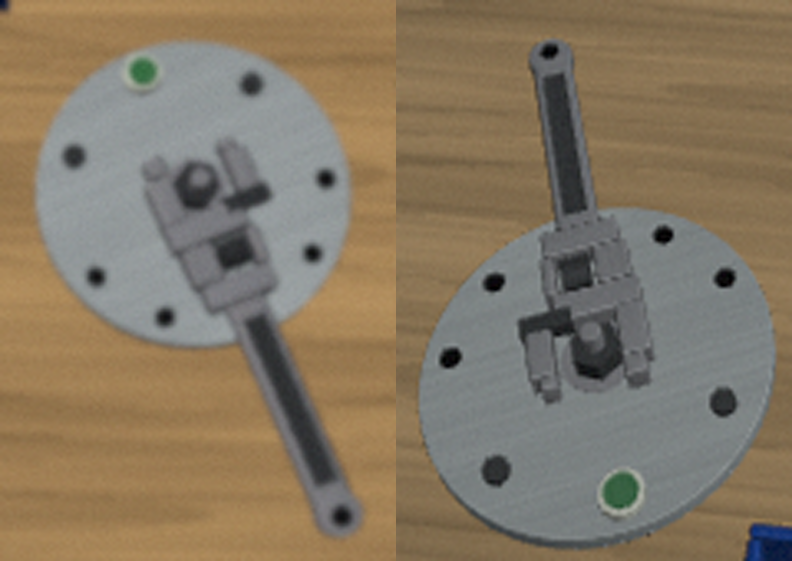

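```bash
cat >> h.py <<'E'
from scipy.spatial.transform import Rotation as R
def pose():
    o=get_obs(); w,x,y,z=o['ee_rot']; return o['tcp_pos'],R.from_quat([x,y,z,w])
def togo(target,zdir_deg,verbose=1):
    "shift (cm) and turn (deg) to TCP target with tool x down, tool z along heading zdir_deg"
    p,r=pose(); a=np.radians(zdir_deg); Z=np.array([np.cos(a),np.sin(a),0]); X=np.array([0,0,-1.]); Y=np.cross(Z,X)
    rt=R.from_matrix(np.stack([X,Y,Z],1))
    return (r.inv().apply(np.array(target)-p)/10).round(2),np.degrees((r.inv()*rt).as_rotvec()).round(1)
E
python3 - <<'E'
from h import *
c,_=load('t0')
f=lambda u,v,z:ray(c,250+u/3.3,75+v/3.3,z)
a=f(258,318,24);b=f(325,482,24);e=f(342,516,24);w=f(237,252,32)
d=a-b;print('axis',np.degrees(np.arctan2(d[1],d[0])),'hole',e,'worm',w)
d=w-e;print('axis2',np.degrees(np.arctan2(d[1],d[0])),np.linalg.norm(d[:2]))
t=np.radians(22);ax=np.array([np.cos(t),np.sin(t)]);ay=np.array([-ax[1],ax[0]])
print('worm->jaw mid',w[:2]+46*ax+5*ay)
print(pose()[0],pose()[1].as_matrix().round(3))
for z in (22,202,112,-68): print(z,togo([w[0],w[1],110],z))
E
```

```text
axis 21.352770538040478 hole [ 460.23495569 -155.78215767   24.        ] worm [611.09851126 -96.29135706  32.        ]
axis2 21.521059913528006 162.16956482711834
worm->jaw mid [651.87593561 -74.42353449]
[218.89780851 611.31046727 199.46775914] [[-0.001  0.337  0.942]
 [-0.002  0.942 -0.337]
 [-1.    -0.002 -0.   ]]
22 (array([  9.04, -53.39,  60.77]), array([-41.7,  -0. ,   0.1]))
202 (array([  9.04, -53.39,  60.77]), array([1.383e+02, 1.000e-01, 0.000e+00]))
112 (array([  9.04, -53.39,  60.77]), array([-1.317e+02, -1.000e-01,  0.000e+00]))
-68 (array([  9.04, -53.39,  60.77]), array([48.3,  0. ,  0.1]))
```

send_rows(commands=[5,-53.4,60.8,-41.7,0,0,5,-53.4,60.8,-41.7,0,0,5,-53.4,60.8,-41.7,0,0,5,-53.4,60.8,-41.7,0,0,5,-53.4,60.8,-41.7,0,0,5,-53.4,60.8,-41.7,0,0,5,-53.4,60.8,-41.7,0,0,5,-53.4,60.8,-41.7,0,0,5,-53.4,60.8,-41.7,0,0,5,-53.4,60.8,-41.7,0,0,5,-53.4,60.8,-41.7,0,0,5,-53.4,60.8,-41.7,0,0], jaw=-1, squeeze=60)

```text
clock: 1.1
tcp_pos: [458.7, 178.7, 169.8]
ee_rot: [0.694, -0.135, 0.694, 0.135]
contact_force: [0.8, 0.8, 0.5]
finger_gap: -0.1
```

Run:
```python
from h import *
print(get_obs()['clock'],pose()[0],togo([611,-96,150],22))
```

```text
1.1 [458.65988395 178.74616325 169.78025619] (array([  1.98, -31.18,   3.83]), array([ 0., -0.,  0.]))
```

send_rows(commands=[2,-31.2,3.8,0,0,0,2,-31.2,3.8,0,0,0,2,-31.2,3.8,0,0,0,2,-31.2,3.8,0,0,0,2,-31.2,3.8,0,0,0,2,-31.2,3.8,0,0,0,2,-31.2,3.8,0,0,0,2,-31.2,3.8,0,0,0,2,-31.2,3.8,0,0,0,2,-31.2,3.8,0,0,0,2,-31.2,3.8,0,0,0,2,-31.2,3.8,0,0,0])

```text
clock: 2.1
tcp_pos: [609.9, -92.0, 149.8]
ee_rot: [0.694, -0.135, 0.694, 0.136]
contact_force: [0.5, 0.2, 0.1]
finger_gap: -0.1
```

Run:
```python
from h import *
o=get_obs();print(o['clock'],o['contact_force'],pose()[0],togo([611,-96,150],22))
c,im=snap('wrist','w0'); print(c[2].round(2).tolist())
print(proj(c,[[611,-96,32],[652,-74,38],[*pose()[0]]]))
```

```text
2.1 [0.48320985 0.2486936  0.11657452] [609.85657948 -92.00726853 149.79073986] (array([-0.02, -0.41, -0.04]), array([ 0.1, -0. , -0.1]))
[[-0.38, -0.89, -0.26, 544.83], [0.93, -0.36, -0.11, -120.21], [0.0, -0.28, 0.96, 323.63], [0.0, 0.0, 0.0, 1.0]]
[[250.86541581 180.12377873]
 [255.20576128 220.65812727]
 [255.35546649 220.73486823]]
```

View pics/w0.png

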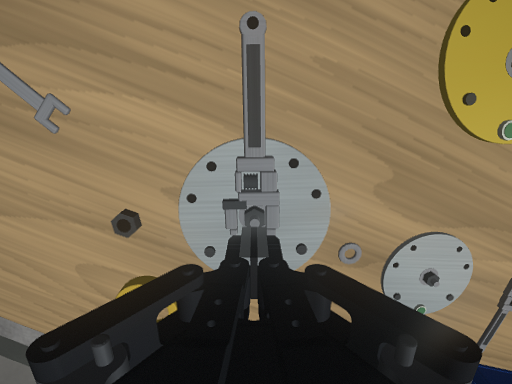

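The wrist view shows the worm at (250.5,181), the hole at (253,22) and the strip running from (253.5,44) to (255,147). The predicted worm position was (250.9,180), so this agrees.

Run:
```python
from h import *
c,im=load('w0')
g=cv2.cvtColor(im,6)
m=(g[165:195,236:266]<75).astype(np.uint8); n,l,s,ce=cv2.connectedComponentsWithStats(m)
for i in range(1,n):
  if s[i,4]>20: print('dark',s[i]+[236,165,0,0,0],ce[i]+[236,165])
for v in range(50,150,24):
  r=g[v,235:275].astype(int); d=np.where(r<85)[0]+235; print(v,d.min(),d.max(),ray(c,d.mean(),v,23)[:2].round(1))
print(ray(c,253,22,24),ray(c,250.5,180.5,32))
a=ray(c,253.5,44,23);b=ray(c,255,147,23);print(np.degrees(np.arctan2(*(b-a)[[1,0]])))
print(togo([611,-96,150],22))
```

```text
dark [241 174  21  19 237] [250.34177215 183.00421941]
50 242 259 [ 485.2 -146. ]
74 242 259 [ 506.9 -137.4]
98 243 259 [ 529.  -127.7]
122 243 259 [ 551.9 -117.8]
146 244 260 [ 575.6 -107. ]
[ 460.60802293 -154.66330555   24.        ] [611.55524391 -96.21636906  32.        ]
23.09095077968765
(array([-0.  , -0.41, -0.06]), array([ 0.2, -0. , -0.1]))
```

send_rows(commands=[6,-0.4,-0.95,0,0,0,9,-0.4,-0.95,0,0,0,11,-0.4,-0.95,0,0,0,11,-0.4,-0.95,0,0,0,11,-0.4,-0.95,0,0,0,11,-0.4,-0.95,0,0,0])

```text
clock: 2.65
tcp_pos: [604.7, -100.5, 41.9]
ee_rot: [0.695, -0.136, 0.693, 0.135]
contact_force: [0.3, 0.7, 0.4]
finger_gap: 0.3
```

```bash
cat > q.py <<'E'
from h import *
import sys
o=get_obs();a=np.radians(22.3);ax=np.array([np.cos(a),np.sin(a)]);ay=np.array([-ax[1],ax[0]])
d=o['tcp_pos'][:2]-[611.3,-96.2]
print(o['clock'],o['tcp_pos'].round(1),'F',o['contact_force'].round(1),'rel worm',(d@ax).round(1),(d@ay).round(1),togo([603,-99.6,34],22))
E
python3 q.py
```

```text
2.65 [ 604.7 -100.5   41.9] F [0.3 0.7 0.4] rel worm -7.7 -1.5 (array([ 0.79,  0.15, -0.13]), array([0.1, 0.1, 0.1]))
```

send_rows(commands=[0.8,0.15,-0.1,0,0,0,0.9,0.15,-0.1,0,0,0,1.05,0.15,-0.1,0,0,0,1.05,0.15,-0.1,0,0,0])

```text
clock: 2.98
tcp_pos: [602.0, -100.4, 30.1]
ee_rot: [0.694, -0.135, 0.694, 0.135]
contact_force: [0.1, 0.1, -0.6]
finger_gap: 0.0
```

```bash
python3 q.py
```

```text
2.9833 [ 602.  -100.4   30.1] F [ 0.1  0.1 -0.6] rel worm -10.2 -0.4 (array([-0.39,  0.04,  0.13]), array([0., 0., 0.]))
```

send_rows(commands=[-0.3,0.04,0.1,0,0,0,-0.2,0.04,0.25,0,0,0,-0.1,0.04,0.25,0,0,0,0,0.04,0.25,0,0,0])

```text
clock: 3.32
tcp_pos: [604.1, -99.1, 29.6]
ee_rot: [0.694, -0.135, 0.694, 0.135]
contact_force: [-0.7, -0.2, 0.1]
finger_gap: -0.3
```

```bash
python3 q.py
```

```text
3.3167 [604.1 -99.1  29.6] F [-0.7 -0.2  0.1] rel worm -7.7 0.1 (array([-0.44, -0.01, -0.12]), array([0., 0., 0.]))
```

send_rows(commands=[0.1,0,0,0,0,0,0.2,0,0,0,0,0,0.2,0,0,0,0,0])

```text
clock: 3.57
tcp_pos: [603.4, -99.2, 27.0]
ee_rot: [0.694, -0.135, 0.694, 0.135]
contact_force: [0.2, -0.2, 0.7]
finger_gap: -0.2
```

```bash
python3 q.py
```

```text
3.5667 [603.4 -99.2  27. ] F [ 0.2 -0.2  0.7] rel worm -8.4 0.2 (array([-0.7 , -0.02, -0.06]), array([-0., -0., -0.]))
```

Run:
```python
from h import *
c,im=snap('wrist','w1'); s,sm=snap('scene','s1')
p=pose()[0]; print(p,proj(c,[p,[611.3,-96.2,32]]),proj(s,[p,[611.3,-96.2,32]]))
cv2.imwrite('pics/c1.png',np.hstack([cv2.resize(im[120:280,190:310,::-1],(396,528),interpolation=2),cv2.resize(sm[190:320,120:220,::-1],(400,528),interpolation=2)]))
```

```text
[603.64397944 -99.09652152  27.25958128] [[255.34163494 220.84940633]
 [255.09369644 234.50627185]] [[161.95492133 246.57300039]
 [161.86522185 248.69982039]]
```

View pics/c1.png

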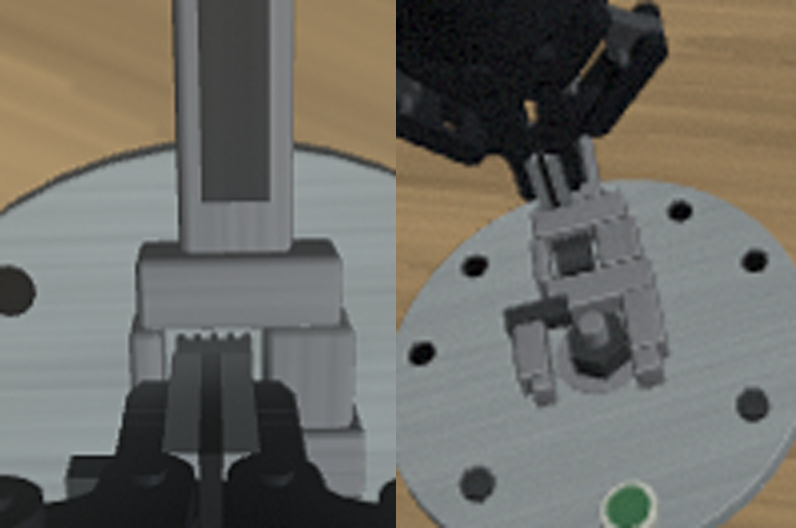

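The wrist view shows the fingertip over the worm, ending at crop (210,340). The scene view shows the tips ending near px (162,240), which looks higher or further back than the pose says. With no contact yet, I'll descend under force guard.

send_rows(commands=[0.1,0,0,0,0,0,0.2,0,0,0,0,0,0.3,0,0,0,0,0])

```text
clock: 3.92
tcp_pos: [603.8, -99.1, 24.4]
ee_rot: [0.694, -0.135, 0.694, 0.135]
contact_force: [0.8, -0.6, -0.7]
finger_gap: 0.1
```

```bash
python3 - <<'E'
from h import *
c,_=load('w1'); p,r=pose()
for dx in (0,-10,-20): print(dx,proj(c,[p+r.apply([dx,s*10,k*11])+[0,0,0] for s in(-1,1) for k in (-1,1)]).round(0).tolist())
E
python3 q.py
```

```text
0 [[241.0, 205.0], [241.0, 234.0], [270.0, 205.0], [269.0, 234.0]]
-10 [[240.0, 210.0], [241.0, 240.0], [270.0, 210.0], [270.0, 240.0]]
-20 [[239.0, 215.0], [240.0, 247.0], [271.0, 215.0], [271.0, 247.0]]
3.9167 [603.8 -99.1  24.4] F [ 0.8 -0.6 -0.7] rel worm -8.0 0.1 (array([-0.96, -0.01, -0.09]), array([0., 0., 0.]))
```

Run:
```python
from h import *
t,tm=snap('top','t2'); s,sm=snap('scene','s2')
p=pose()[0]; print(p,proj(t,[p,[611.3,-96.2,32]]),proj(s,[p,[611.3,-96.2,32]]))
cv2.imwrite('pics/c2.png',np.hstack([cv2.resize(tm[70:250,230:370,::-1],(394,506),interpolation=2),cv2.resize(sm[190:310,120:215,::-1],(400,506),interpolation=2)]))
```

```text
[603.58769235 -99.08072575  24.18409939] [[322.5771116  156.18912697]
 [321.76884408 151.2598974 ]] [[162.28793774 247.50028669]
 [161.86522185 248.69982039]]
```

View pics/c2.png

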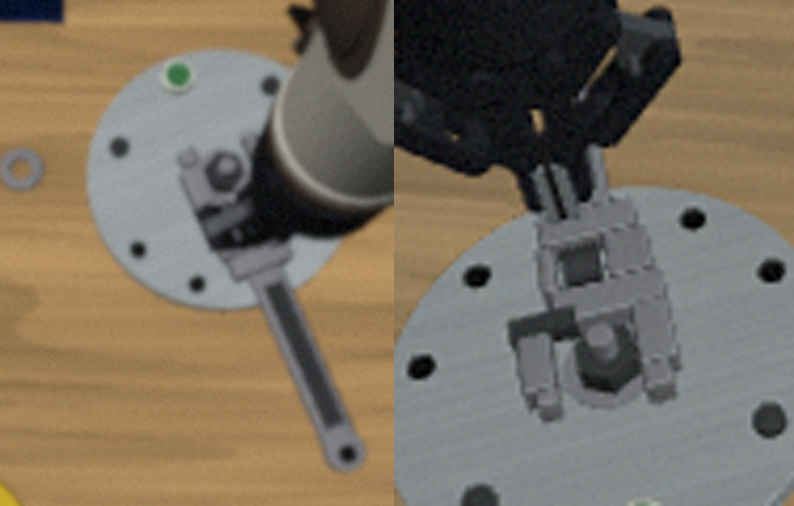

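Run:
```python
from h import *
s,_=load('s2');t,_=load('t2')
for z in (24,35,45,55): print(z,proj(s,[[603.6,-99,z],[611,-96,z]]).round(1).tolist())
print(proj(s,[[585,-107,24]]))
print('stud s',ray(s,169.4,270.2,38))
```

```text
24 [[162.3, 247.6], [162.8, 251.0]]
35 [[161.2, 244.1], [161.7, 247.6]]
45 [[160.1, 240.9], [160.6, 244.5]]
55 [[159.1, 237.7], [159.6, 241.2]]
[[160.88943177 239.01117693]]
stud s [657.16034795 -68.87976653  38.        ]
```

send_rows(commands=[0.1,0,0,0,0,0,0.2,0,0,0,0,0,0.2,0,0,0,0,0])

```text
clock: 4.27
tcp_pos: [603.6, -99.1, 22.2]
ee_rot: [0.694, -0.135, 0.694, 0.135]
contact_force: [0.1, -0.1, -0.2]
finger_gap: 0.0
```

send_rows(commands=[0.1,0,0,0,0,0,0.2,0,0,0,0,0,0.3,0,0,0,0,0])

```text
clock: 4.52
tcp_pos: [603.8, -99.1, 19.3]
ee_rot: [0.694, -0.135, 0.694, 0.135]
contact_force: [0.3, -0.5, 0.5]
finger_gap: -0.0
```

send_rows(commands=[0.1,0,0,0,0,0,0.2,0,0,0,0,0,0.2,0,0,0,0,0])

```text
clock: 4.77
tcp_pos: [603.6, -99.1, 17.2]
ee_rot: [0.694, -0.135, 0.694, 0.135]
contact_force: [-0.1, -0.8, 0.3]
finger_gap: 0.3
```

send_rows(commands=[0.1,0,0,0,0,0,0.2,0,0,0,0,0,0.2,0,0,0,0,0])

```text
clock: 5.02
tcp_pos: [603.6, -99.1, 15.2]
ee_rot: [0.694, -0.135, 0.694, 0.135]
contact_force: [0.0, 0.5, 0.3]
finger_gap: 0.0
```

Run:
```python
from h import *
t,tm=snap('wrist','w3'); s,sm=snap('scene','s3')
p=pose()[0]; print(get_obs()['joint_pos'].round(3),proj(s,[p]))
cv2.imwrite('pics/c3.png',np.hstack([cv2.resize(tm[130:280,190:310,::-1],(400,500),interpolation=2),cv2.resize(sm[190:290,120:200,::-1],(400,500),interpolation=2)]))
```

```text
[ 0.283  0.639 -0.218  1.777  0.191  0.747  1.92 ] [[163.14528051 250.25588295]]
```

View pics/c3.png

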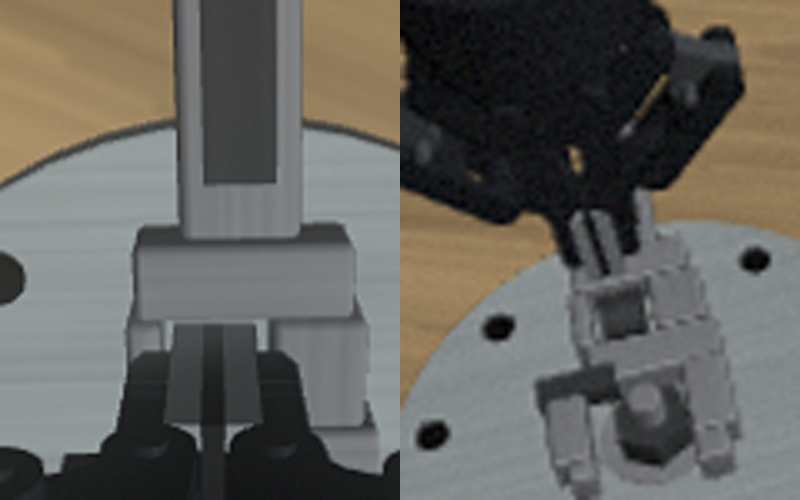

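The scene view now shows the tip drawn over the rear block at px (160,245), still above the worm (165,252). So the real tip sits higher than the reported z. I'll keep descending.

send_rows(commands=[0.1,0,0,0,0,0,0.2,0,0,0,0,0,0.2,0,0,0,0,0])

```text
clock: 5.37
tcp_pos: [603.6, -99.1, 13.2]
ee_rot: [0.694, -0.135, 0.694, 0.135]
contact_force: [0.5, -0.3, -0.0]
finger_gap: 0.1
```

send_rows(commands=[0.1,0,0,0,0,0,0.2,0,0,0,0,0,0.2,0,0,0,0,0])

```text
clock: 5.62
tcp_pos: [603.6, -99.1, 11.2]
ee_rot: [0.694, -0.135, 0.694, 0.135]
contact_force: [-0.9, -0.0, 0.1]
finger_gap: 0.4
```

send_rows(commands=[0.1,0,0,0,0,0,0.15,0,0,0,0,0,0.15,0,0,0,0,0])

```text
clock: 5.87
tcp_pos: [603.6, -99.1, 9.8]
ee_rot: [0.694, -0.135, 0.694, 0.135]
contact_force: [-0.8, 1.0, -0.5]
finger_gap: 0.1
```

send_rows(commands=[0.1,0,0,0,0,0,0.15,0,0,0,0,0,0.15,0,0,0,0,0])

```text
clock: 6.12
tcp_pos: [603.7, -99.1, 8.3]
ee_rot: [0.694, -0.135, 0.694, 0.135]
contact_force: [-0.2, -0.1, -0.2]
finger_gap: 0.1
```

send_rows(commands=[0.1,0,0,0,0,0,0.15,0,0,0,0,0,0.15,0,0,0,0,0])

```text
clock: 6.37
tcp_pos: [603.7, -99.1, 6.8]
ee_rot: [0.694, -0.135, 0.694, 0.135]
contact_force: [0.5, 0.2, 0.1]
finger_gap: 0.0
```

Run:
```python
from h import *
t,tm=snap('wrist','w4'); s,sm=snap('scene','s4')
o=get_obs(); print(o['clock'],o['tcp_pos'],o['contact_force'],proj(s,[o['tcp_pos']]))
cv2.imwrite('pics/c4.png',np.hstack([cv2.resize(tm[130:280,190:310,::-1],(400,500),interpolation=2),cv2.resize(sm[190:290,120:200,::-1],(400,500),interpolation=2)]))
```

```text
6.4667 [603.78468924 -99.12393428   6.91418037] [ 0.51481683 -0.95487128 -0.45173002] [[163.97716151 252.8205083 ]]
```

View pics/c4.png

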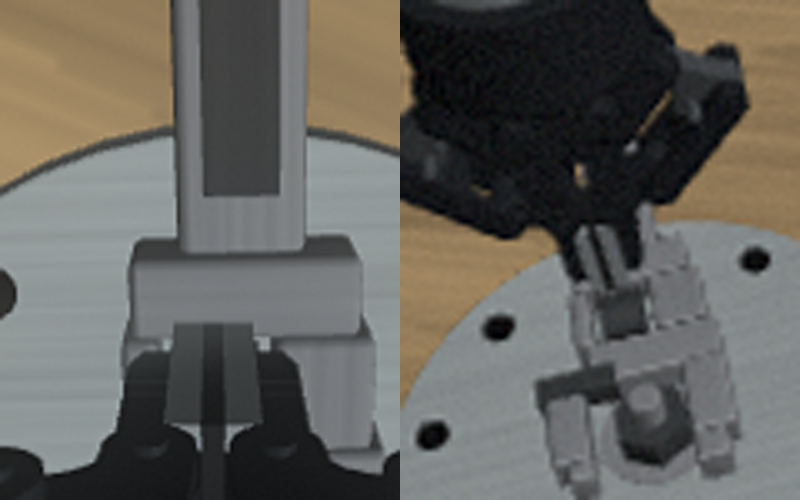

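Both views show the tip just above the worm's rear edge, with its scene position at (161,247.6). I'll shift forward 3 mm and keep descending.

send_rows(commands=[0,0,0.3,0,0,0,0.1,0,0.3,0,0,0,0.2,0,0.3,0,0,0])

```text
clock: 6.72
tcp_pos: [607.0, -97.8, 5.0]
ee_rot: [0.694, -0.135, 0.694, 0.135]
contact_force: [1.5, -0.0, 0.8]
finger_gap: 0.1
```

send_rows(commands=[0.1,0,0,0,0,0,0.15,0,0,0,0,0,0.15,0,0,0,0,0])

```text
clock: 6.97
tcp_pos: [606.3, -98.0, 3.2]
ee_rot: [0.694, -0.135, 0.694, 0.135]
contact_force: [-0.4, 0.5, -0.4]
finger_gap: 0.0
```

```bash
python3 q.py
python3 - <<'E'
from h import *
w,_=load('w4'); 
for z in (28,32,36): print(z,ray(w,255,226,z))
E
```

```text
6.9667 [606.3 -98.    3.2] F [-0.4  0.5 -0.4] rel worm -5.3 0.2 (array([-3.08, -0.02, -0.37]), array([ 0., -0., -0.]))
28 [ 599.20640621 -101.35275877   28.        ]
32 [ 597.61486224 -102.02388237   32.        ]
36 [ 596.02331828 -102.69500596   36.        ]
```

send_rows(commands=[0.1,0,0,0,0,0,0.15,0,0,0,0,0,0.15,0,0,0,0,0])

```text
clock: 7.22
tcp_pos: [606.4, -98.0, 1.8]
ee_rot: [0.694, -0.135, 0.694, 0.135]
contact_force: [-0.1, -0.7, 0.5]
finger_gap: 0.1
```

send_rows(commands=[0.1,0,0,0,0,0,0.1,0,0,0,0,0])

```text
clock: 7.38
tcp_pos: [606.7, -98.0, 1.2]
ee_rot: [0.694, -0.135, 0.694, 0.135]
contact_force: [-1.4, -0.8, 2.1]
finger_gap: 0.1
```

send_rows(commands=[0.1,0,0,0,0,0,0.1,0,0,0,0,0])

```text
clock: 7.55
tcp_pos: [606.8, -98.1, 1.0]
ee_rot: [0.694, -0.135, 0.694, 0.135]
contact_force: [-2.8, -0.7, 8.4]
finger_gap: 0.1
```

send_rows(commands=[0.05,0,0.15,0,0,0,0.05,0,0.35,0,0,0,0.05,0,0.55,0,0,0,0.05,0,0.75,0,0,0])

```text
clock: 7.88
tcp_pos: [612.7, -95.6, 0.9]
ee_rot: [0.693, -0.135, 0.695, 0.135]
contact_force: [-6.9, 0.3, 14.9]
finger_gap: -0.0
```

```bash
python3 q.py
```

```text
7.8833 [612.7 -95.6   0.9] F [-6.9  0.3 14.9] rel worm 1.5 0.1 (array([-3.31, -0.01, -1.05]), array([-0. , -0.1,  0. ]))
```

Normal force is about 15 N, so I'll continue to +9.

send_rows(commands=[0,0,0.2,0,0,0,0,0,0.4,0,0,0,0,0,0.6,0,0,0,0,0,0.75,0,0,0])

```text
clock: 8.22
tcp_pos: [619.7, -92.6, 0.9]
ee_rot: [0.693, -0.135, 0.695, 0.135]
contact_force: [-6.1, 0.1, 13.9]
finger_gap: -0.1
```

```bash
python3 q.py
```

```text
8.2167 [619.7 -92.6   0.9] F [-6.1  0.1 13.9] rel worm 9.1 0.2 (array([-3.31, -0.02, -1.81]), array([-0. , -0.1, -0. ]))
```

send_rows(commands=[-0.8,0,0,0,0,0,-0.9,0,-1,0,0,0,-0.9,0,-1.75,0,0,0,-0.4,0,-1.75,0,0,0,-0.1,0,-1.75,0,0,0,0,0,-1.75,0,0,0])

```text
clock: 8.72
tcp_pos: [603.2, -100.0, -0.5]
ee_rot: [0.693, -0.135, 0.695, 0.134]
contact_force: [-6.4, -1.3, 16.9]
finger_gap: 0.2
```

```bash
python3 q.py
```

```text
8.7167 [ 6.032e+02 -1.000e+02 -5.000e-01] F [-6.4 -1.3 16.9] rel worm -8.9 -0.4 (array([-3.45,  0.04, -0.01]), array([-0.1, -0.1,  0. ]))
```

send_rows(commands=[0,0,0.2,0,0,0,0,0,0.4,0,0,0,0,0,0.6,0,0,0,0,0,0.8,0,0,0])

```text
clock: 9.05
tcp_pos: [607.4, -98.8, -0.5]
ee_rot: [0.691, -0.135, 0.697, 0.134]
contact_force: [-15.5, -5.3, 21.3]
finger_gap: 0.1
```

```bash
python3 q.py
```

```text
9.05 [ 6.074e+02 -9.880e+01 -5.000e-01] F [-15.5  -5.3  21.3] rel worm -4.6 -0.9 (array([-3.44,  0.09, -0.47]), array([-0.1, -0.5, -0. ]))
```

send_rows(commands=[-0.1,0,0.1,0,0,0,-0.1,0,0.3,0,0,0,-0.1,0,0.5,0,0,0])

```text
clock: 9.3
tcp_pos: [611.0, -97.8, 0.6]
ee_rot: [0.691, -0.135, 0.698, 0.133]
contact_force: [-14.2, -5.5, 22.7]
finger_gap: -0.1
```

```bash
python3 q.py
```

```text
9.3 [ 6.11e+02 -9.78e+01  6.00e-01] F [-14.2  -5.5  22.7] rel worm -0.9 -1.4 (array([-3.33,  0.13, -0.85]), array([-0.1, -0.6, -0. ]))
```

send_rows(commands=[-2,0,0,0,0,0,-4,0,-3,0,0,0,-4,0,-5,0,0,0,-4,0,-5,0,0,0,-4,0,-5,0,0,0])

```text
clock: 9.72
tcp_pos: [569.0, -113.7, 40.1]
ee_rot: [0.694, -0.134, 0.694, 0.134]
contact_force: [0.0, -0.2, -1.1]
finger_gap: 0.0
```

```bash
python3 q.py
python3 - <<'E'
from h import *
t,tm=snap('wrist','w5'); s,sm=snap('scene','s5')
print(proj(t,[[611,-96,32],[652,-74,38]]))
cv2.imwrite('pics/c5.png',np.hstack([cv2.resize(tm[150:300,190:310,::-1],(400,500),interpolation=2),cv2.resize(sm[210:310,120:200,::-1],(400,500),interpolation=2)]))
E
```

```text
9.7167 [ 569.  -113.7   40.1] F [ 0.  -0.2 -1.1] rel worm -45.7 -0.1 (array([0.61, 0.04, 3.68]), array([-0.1, -0. , -0. ]))
[[256.04793638 270.95391008]
 [262.20106632 324.36616707]]
```

View pics/c5.png

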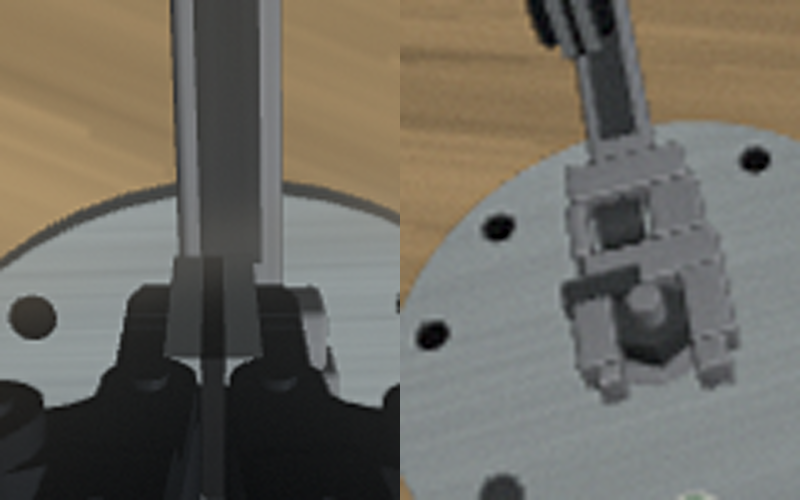

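Scene view: the moving jaw (inner edge around crop 617) and the fixed jaw (around 690) now hug the nut (615–690). I'll do one more stroke to make sure they're seated.

send_rows(commands=[0,0,2,0,0,0,2,0,3.9,0,0,0,3,0,3.9,0,0,0,3.7,0,3.9,0,0,0,4.0,0,3.9,0,0,0,4.0,0,3.9,0,0,0])

```text
clock: 10.32
tcp_pos: [605.3, -96.9, 0.0]
ee_rot: [0.693, -0.135, 0.695, 0.136]
contact_force: [-1.4, 1.2, 2.6]
finger_gap: 0.1
```

```bash
python3 q.py
```

```text
10.3167 [605.3 -96.9   0. ] F [-1.4  1.2  2.6] rel worm -5.8 1.6 (array([-3.4 , -0.16, -0.32]), array([ 0.1, -0.1, -0.1]))
```

send_rows(commands=[0.1,-0.1,0,0,0,0,0.15,-0.1,0.2,0,0,0,0.15,-0.1,0.4,0,0,0,0.1,-0.1,0.6,0,0,0])

```text
clock: 10.65
tcp_pos: [606.4, -97.2, -0.4]
ee_rot: [0.69, -0.134, 0.698, 0.135]
contact_force: [-15.3, 0.1, 17.9]
finger_gap: -0.2
```

```bash
python3 q.py
```

```text
10.65 [ 6.064e+02 -9.720e+01 -4.000e-01] F [-15.3   0.1  17.9] rel worm -4.9 0.9 (array([-3.44, -0.08, -0.44]), array([-0. , -0.6, -0.2]))
```

Now the worm resists (16 N tangential, no roll) where the first stroke rolled at 6 N, so the jaw is shut. Next I'll lift and go to the −y side of the handle.

```bash
cat > arc.py <<'E'
from h import *
import sys
N=np.array([652,-74.])
def pt(phi,r,d,z):
    a=np.radians(phi);ax=np.array([np.cos(a),np.sin(a)]);ay=np.array([-ax[1],ax[0]]); return [*(N-r*ax-d*ay),z]
o=get_obs();print(o['clock'],o['tcp_pos'].round(1),o['contact_force'].round(1))
z=float(sys.argv[1]);d=float(sys.argv[2])
for phi in map(float,sys.argv[3:]): print(phi,*togo(pt(phi,140,d,z),phi))
E
python3 arc.py 40 38 22.3; python3 arc.py -18 38 22.3
```

```text
10.65 [ 6.064e+02 -9.720e+01 -4.000e-01] [-15.3   0.1  17.9]
22.3 [-3.97 -3.42 -8.92] [-0.3 -0.6 -0.2]
10.65 [ 6.064e+02 -9.720e+01 -4.000e-01] [-15.3   0.1  17.9]
22.3 [ 1.83 -3.44 -8.87] [-0.3 -0.6 -0.2]
```

send_rows(commands=[-2,0,-0.4,0,0,0,-4,0,-0.4,0,0,0,-4,-3.4,-5,0,0,0,-4,-3.4,-9.3,0,0,0,-4,-3.4,-9.3,0,0,0,-2,-3.4,-9.3,0,0,0,0,-3.4,-9.3,0,0,0,0,-3.4,-9.3,0,0,0])

```text
clock: 11.32
tcp_pos: [534.4, -163.4, -3.7]
ee_rot: [0.692, -0.133, 0.696, 0.135]
contact_force: [-0.2, 0.3, 0.6]
finger_gap: -0.1
```

```bash
python3 arc.py -18 38 22.3
```

```text
11.3167 [ 534.4 -163.4   -3.7] [-0.2  0.3  0.6]
22.3 [1.42 0.   0.28] [-0.4 -0.3 -0.2]
```

send_rows(commands=[0.7,0,0.2,0,0,0,1.4,0,0.2,0,0,0,1.4,0.4,0.2,0,0,0,1.4,0.8,0.2,0,0,0,1.4,0.9,0.2,0,0,0])

```text
clock: 11.73
tcp_pos: [537.1, -152.8, -14.2]
ee_rot: [0.694, -0.135, 0.694, 0.136]
contact_force: [-0.4, 0.3, -0.4]
finger_gap: 0.1
```

```bash
python3 arc.py -18 28 22.3
python3 - <<'E'
from h import *
t,tm=snap('top','t6'); s,sm=snap('scene','s6')
cv2.imwrite('pics/c6.png',np.hstack([cv2.resize(tm[90:250,270:398,::-1],(400,500),interpolation=2),cv2.resize(sm[140:300,110:238,::-1],(400,500),interpolation=2)]))
E
```

```text
11.7333 [ 537.1 -152.8  -14.2] [-0.4  0.3 -0.4]
22.3 [ 0.38  0.13 -0.38] [-0.2  0.  -0. ]
```

View pics/c6.png

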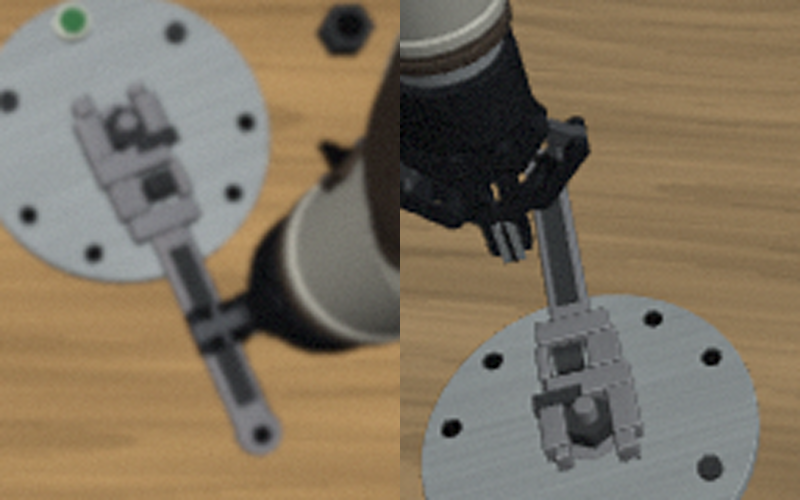

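Jaws fit the nut, seen in both views: scene crop (585,410), top crop (123,125). The fingertip is beside the handle at scene crop (515,258).

send_rows(commands=[0.35,0.2,-0.3,0,0,0,0.35,0.4,-0.3,0,0,0,0.35,0.6,-0.3,0,0,0,0.35,0.8,-0.3,0,0,0,0.35,0.8,-0.3,0,0,0])

```text
clock: 12.25
tcp_pos: [530.8, -148.0, -18.0]
ee_rot: [0.694, -0.135, 0.694, 0.135]
contact_force: [-0.1, -1.4, 0.4]
finger_gap: 0.2
```

```bash
python3 arc.py -18 22 22.3 16 10 4
```

```text
12.25 [ 530.8 -148.   -18. ] [-0.1 -1.4  0.4]
22.3 [-0.    0.05  0.02] [-0.3 -0.   0. ]
16.0 [-0.    1.6  -0.14] [ 6. -0.  0.]
10.0 [-0.    3.08 -0.14] [12. -0.  0.]
4.0 [-0.    4.55  0.01] [18. -0.  0.]
```

send_rows(commands=[0,0.35,-0.05,1.5,0,0,0,0.75,-0.1,3,0,0,0,1.1,-0.13,4.5,0,0,0,1.55,-0.14,6,0,0,0,1.9,-0.15,7.5,0,0,0,2.3,-0.15,9,0,0,0,2.7,-0.15,10.5,0,0,0,3.05,-0.14,12,0,0])

```text
clock: 12.92
tcp_pos: [518.1, -120.5, -18.0]
ee_rot: [0.704, -0.061, 0.705, 0.061]
contact_force: [0.0, -3.1, 0.8]
finger_gap: -0.3
```

```bash
python3 arc.py -18 22 10 4 -2 -8
```

```text
12.9167 [ 518.1 -120.5  -18. ] [ 0.  -3.1  0.8]
10.0 [-0.    0.06 -0.  ] [-0.1 -0.   0. ]
4.0 [-0.    1.53 -0.16] [ 5.9 -0.   0. ]
-2.0 [-0.    3.01 -0.16] [11.9 -0.   0. ]
-8.0 [-0.    4.49 -0.01] [17.9 -0.   0. ]
```

Going well at about 3 N. I'll sweep another 18°.

send_rows(commands=[0,0.4,-0.05,1.5,0,0,0,0.75,-0.1,3,0,0,0,1.1,-0.13,4.5,0,0,0,1.5,-0.15,6,0,0,0,1.9,-0.16,7.5,0,0,0,2.25,-0.17,9,0,0,0,2.6,-0.17,10.5,0,0,0,3.0,-0.16,12,0,0,0,3.4,-0.13,13.5,0,0,0,3.75,-0.1,15,0,0,0,4.1,-0.06,16.5,0,0,0,4.5,0,18,0,0])

```text
clock: 13.92
tcp_pos: [509.9, -76.3, -18.1]
ee_rot: [0.705, 0.05, 0.706, -0.05]
contact_force: [-1.4, -3.0, 2.8]
finger_gap: 0.0
```

```bash
python3 arc.py -18 22 -8 -14 -20 -24
```

```text
13.9167 [509.9 -76.3 -18.1] [-1.4 -3.   2.8]
-8.0 [-0.01  0.01  0.04] [-0.1 -0.1  0. ]
-14.0 [-0.01  1.48 -0.12] [ 5.9 -0.1  0. ]
-20.0 [-0.01  2.96 -0.12] [11.9 -0.1  0. ]
-24.0 [-0.01  3.95 -0.04] [15.9 -0.1  0. ]
```

send_rows(commands=[0,0.4,-0.05,1.5,0,0,0,0.75,-0.1,3,0,0,0,1.1,-0.12,4.5,0,0,0,1.5,-0.12,6,0,0,0,1.85,-0.13,7.5,0,0,0,2.25,-0.14,9,0,0,0,2.6,-0.13,10.5,0,0,0,3.0,-0.12,12,0,0,0,3.35,-0.1,13.5,0,0,0,3.35,-0.1,13.5,0,0])

```text
clock: 14.75
tcp_pos: [513.4, -41.9, -18.1]
ee_rot: [0.694, 0.132, 0.695, -0.132]
contact_force: [-2.0, -1.2, 2.0]
finger_gap: 0.1
```

```bash
python3 arc.py -18 22 -21.5 -24 -26
python3 - <<'E'
from h import *
t,tm=snap('top','t7'); s,sm=snap('scene','s7')
_,s5=load('s5'); s5=s5[:,:,::-1]
f=lambda a:cv2.resize(a[245:295,145:195,::-1],(400,400),interpolation=2)
cv2.imwrite('pics/c7.png',np.vstack([np.hstack([f(s5),f(sm)]),np.zeros((4,800,3),np.uint8)]))
# handle axis from top: dark strip
g=cv2.cvtColor(np.ascontiguousarray(tm),cv2.COLOR_RGB2GRAY)
cv2.imwrite('pics/t7c.png',cv2.resize(tm[80:240,230:370,::-1],(525,600),interpolation=2))
E
```

```text
14.75 [513.4 -41.9 -18.1] [-2.  -1.2  2. ]
-21.5 [-0.01 -0.11  0.07] [-0.  -0.1  0. ]
-24.0 [-0.01  0.5  -0.01] [ 2.5 -0.1  0. ]
-26.0 [-0.01  0.99 -0.06] [ 4.5 -0.1  0. ]
```

View pics/t7c.png

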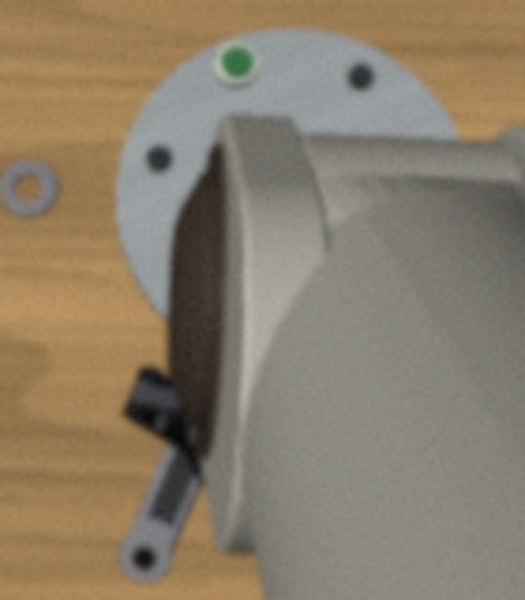

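Top view: the handle hole is at crop (145,557), px (268.7,228.5). The arm covers the nut.

Run:
```python
from h import *
N=np.array([652,-74.])
t,tm=load('t7'); h=ray(t,268.7,228.5,24); t6,_=load('t6'); 
h6=ray(t6,270+262/3.125,90+434/3.125,24); h0=np.array([460.2,-155.8,24])
for x in (h0,h6,h): v=N-x[:2]; print(x.round(1),np.hypot(*v).round(1),np.degrees(np.arctan2(v[1],v[0])).round(1))
```

```text
[ 460.2 -155.8   24. ] 208.5 23.1
[ 464.9 -156.3   24. ] 204.4 23.7
[464.1   3.7  24. ] 203.4 -22.5
```

send_rows(commands=[0,-0.7,0,0,0,0,0,-2,0,0,0,0,-1,-3,0,0,0,0,-5,-4,0,0,0,0,-9,-8,-2,0,0,0,-13,-12,-6,0,0,0,-13,-16,-8,0,0,0,-13,-16,-8,0,0,0,-13,-16,-8,0,0,0])

```text
clock: 15.6
tcp_pos: [375.5, -167.4, 114.2]
ee_rot: [0.694, 0.134, 0.694, -0.136]
contact_force: [-0.6, 0.5, -0.5]
finger_gap: -0.2
```

Run:
```python
from h import *
o=get_obs();print(o['clock'],o['tcp_pos'],o['contact_force'])
t,tm=snap('top','t8'); s,sm=snap('scene','s8')
_,t6=load('t6')
f=lambda a,y,x,hh,ww,W,H:cv2.resize(a[y:y+hh,x:x+ww],(W,H),interpolation=2)
b=tm[:,:,::-1]; _,t0=load('t0'); _,s5=load('s5')
row1=np.hstack([f(b,80,240,160,130,325,400),f(t6,110,288,50,50,237,400) ,f(b,110,288,50,50,237,400)])
row2=np.hstack([f(s5,250,140,48,60,250,200),f(sm[:,:,::-1],250,140,48,60,250,200),f(sm[:,:,::-1],190,110,130,160,299,200)])
cv2.imwrite('pics/c8.png',np.vstack([row1,row2]))
```

```text
15.6 [ 375.53277542 -167.44976548  114.16655697] [-0.61223285  0.52271364 -0.48549364]
```

View pics/c8.png

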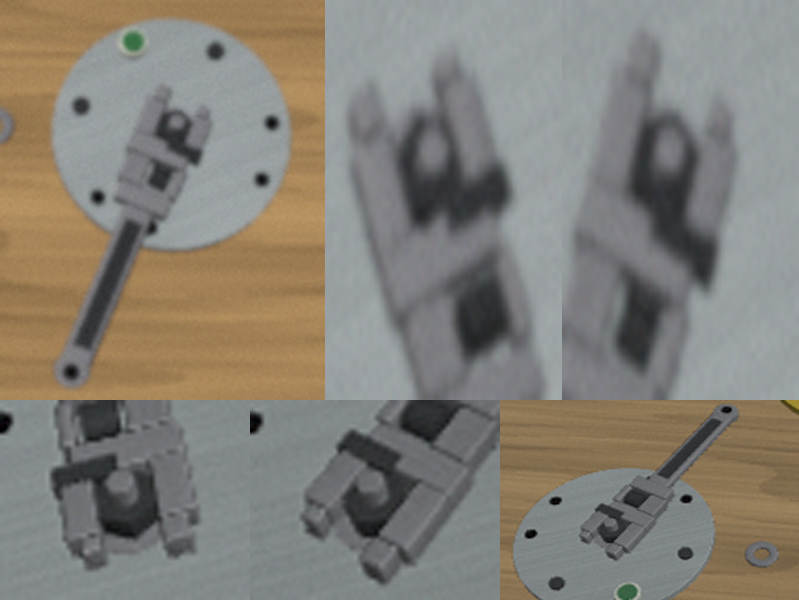

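The top and scene views show the wrench flat, snug on the nut and swung. I'll measure the swing from the handle strip.

Run:
```python
from h import *
def strip(f,roi):
    c,im=load(f); y0,y1,x0,x1=roi; p=im[y0:y1,x0:x1].astype(int)
    m=((p.max(2)<105)&(p.max(2)-p.min(2)<25)).astype(np.uint8)
    n,l,s,_=cv2.connectedComponentsWithStats(m); i=1+s[1:,4].argmax()
    v,u=np.where(l==i); P=np.array([ray(c,a+x0,b+y0,23)[:2] for a,b in zip(u,v)])
    vx,vy,*_=cv2.fitLine(P.astype(np.float32),2,0,.01,.01).ravel()
    print(f,s[i],np.degrees(np.arctan(vy/vx)).round(2))
strip('t0',(172,222,315,362)); strip('t8',(168,222,262,300))
```

```text
t0 [  9   0  30  50 476] 23.46
t8 [  7   0  31  53 502] -23.02
```

```bash
python3 -c "
from station import *
print(get_obs()['clock']); print(finish_job())"
```

```text
15.7
the job is handed in; nothing more can be done
None
```

I rolled the worm shut in three strokes, swung the handle clockwise about the nut, backed the arm off, and handed the job in at 15.7 s.

- **Jaw fit:** The first stroke rolled freely at about 6–7 N. The second met rising resistance. On the third the worm barely moved under about 16 N, so I took the jaws as shut, and the pictures show them snug on the nut. I did not measure the jaw opening directly.
- **Nut turn:** The handle swung 46.5° from its starting direction (23.5° to −23.0° in the top camera). A rougher estimate from the handle-end hole, taken between fitting and the end of the push, gave 46.2°. I did not measure the nut itself. Allowing 1–3° for slack in the jaws, I estimate it turned about 44–46°.
- **Final state:** The last pictures show the wrench lying flat on the plate and still on the nut, with the arm clear and touching nothing.
- **Disagreement:** The fingertip touched the worm with the reported TCP height about 30 mm lower than it should have been. I worked from contact force and the pictures instead. The scene camera also read about 5–7 mm off the top camera at the nut's stud.

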